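Gauge the brass sleeves and hold the flame guard open

TASK

Of the two brass sleeves on the bench, only one is bored wide enough to pass over the upright gauge pin of the brazing jig: slide that one all the way down onto the plate and let go of it, and put the other into the scrap tin. Then lift the jig's hinged flame guard and hold it 60 degrees open (within about 7 degrees) for the brazing; it falls shut if let go, so finish with the fingers still holding it up. Do not disturb the hammer, the copper elbow or the black filter housing.

Things in the scene. Friction and masses are not known exactly. Their poses are not given: they have to be found in the camera images.
- jig: Brazing jig bolted to the bench: flat steel base plate 240 (x) x 340 (y) x 12 mm thick with an upright gauge pin and, beside it, a square grey hearth box with a fire brick inside, covered by the flame guard. Origin: centre of the plate's underside, at bench height; x points across the plate from the pin's and handle's side to the hinge side, away from the robot at yaw 0, y to the left, z up.
- pin_foot (a point): Foot of the gauge pin, on its axis, on the upper face of the base plate (12 mm above the bench); axes as the jig's; it lies at (-30, -115) mm in the jig's frame. The pin is a plain steel pin 22 mm in diameter and 52 mm tall, its last 8 mm tapering to 12 mm; the hearth's near wall is 100 mm to the +y side of its axis.
- guard (a joint): Opening angle of the flame guard in rad: 0 is shut, lying level on the hearth; 1.047 is 60 degrees open; stop at 1.75. There is no catch or spring: it falls shut by its weight.
- guard_flap: Flame guard: plain steel sheet 150 x 160 x 3 mm, 0.32 kg, hinged along the far (+x of the jig) top edge of the hearth, its front edge swinging up and away from the robot. Origin on the hinge axis at its middle, 62 mm above the bench; when shut its x, y, z are the jig's, and the sheet runs 150 mm from the hinge to -x, z is out of its upper face.
- guard_handle (a point): Middle of the guard's handle: a round dark steel bar 10 mm thick and 90 mm long, parallel to the hinge, on two legs, its axis 48 mm off the sheet's underside (45 mm above the upper face), 125 mm from the hinge; turns with the guard. Shut, it is 110 mm above the bench.
- guard_hinge (a point): Middle of the hinge axis (fixed to the jig); the axis runs along the jig's y, 62 mm above the bench.
- sleeve_a: Brass sleeve (plain tube) standing on end on the bench, outside diameter 36 mm, height 45 mm, bore 24.5 mm (thin wall, wide hole), about 0.2 kg: it goes over the gauge pin. Origin: centre of its underside; z along the bore.
- sleeve_b: Brass sleeve standing on end on the bench, outside diameter 36 mm, height 45 mm, bore only 15 mm (thick wall, small hole), about 0.31 kg: it does not go over the gauge pin. Origin: centre of its underside; z along the bore.
- tin: Scrap tin fixed to the bench: square open grey tin 140 x 140 mm, 45 mm tall, wall and floor 3 mm. Origin: centre of its underside.
- hammer: Bystander: hammer lying on the bench to the left; origin under the middle of its length.
- elbow: Bystander: copper pipe elbow, tube 32 mm, about 130 x 110 mm, lying on the bench to the left of the jig, beyond the hammer.
- airbox: Bystander: black plastic ribbed air-filter housing 190 x 270 x 92 mm standing on the bench beyond the jig; origin: middle of its near (-x) lower edge.

How it is judged:
On the way:
1. with the guard still shut, the wide-bored sleeve stands on the plate around the pin and the narrow-bored one lies in the tin, both let go (horizontal distance between sleeve_a and pin_foot below 0.004 m and z of sleeve_a in the frame of pin_foot below 0.004 m and angle between sleeve_a's own z axis and vertical below 0.1 rad and x of sleeve_b in the frame of tin between -0.069 and 0.069 m and y of sleeve_b in the frame of tin between -0.069 and 0.069 m and height (world z) of sleeve_b below 0.035 m and contact force between the fingers and sleeve_a below 0.1 N and contact force between the fingers and sleeve_b below 0.1 N and linear speed of each of sleeve_a, sleeve_b below 0.03 m/s and value of joint guard below 0.2 rad), for 0.2 s.
At the end, for the whole second after the job is handed in: Wide-bored sleeve around the pin, upright, within 4 mm of the plate; narrow-bored one inside the tin; fingers off both; guard held up by the fingers, no loose thing propping it, at 60 degrees give or take 7 (0.925 to 1.17 rad); bystanders within 30 mm of their places (horizontal distance between sleeve_a and pin_foot below 0.004 m and z of sleeve_a in the frame of pin_foot below 0.004 m and angle between sleeve_a's own z axis and vertical below 0.1 rad and x of sleeve_b in the frame of tin between -0.069 and 0.069 m and y of sleeve_b in the frame of tin between -0.069 and 0.069 m and height (world z) of sleeve_b below 0.035 m and contact force between each of the fingers, guard_flap and sleeve_a below 0.1 N and contact force between each of the fingers, guard_flap and sleeve_b below 0.1 N and linear speed of each of sleeve_a, sleeve_b below 0.03 m/s and value of joint guard between 0.925 and 1.17 rad and contact force between the fingers and guard_flap above 0.3 N and contact force between guard_flap and hammer below 0.1 N and contact force between guard_flap and elbow below 0.1 N and contact force between guard_flap and airbox below 0.1 N); the arm keeps its last pose, push and grip.
It fails at once if the hammer is shoved more than 30 mm (distance of hammer from where it was at the start of the episode above 0.03 m).
It fails at once if the elbow is shoved more than 30 mm (distance of elbow from where it was at the start of the episode above 0.03 m).
It fails at once if the airbox is shoved more than 30 mm (distance of airbox from where it was at the start of the episode above 0.03 m).
It also fails if it takes over 72 s, if anything falls off the work surface, if the arm or the gripper's body presses on something with over 40 N, if the wrist force passes 120 N, or if a joint passes its speed limit or range.

ROBOT

A 7-joint arm with a two-finger parallel gripper is mounted at the origin on the work surface. World frame = base frame: x ahead of the robot, y to its left, z up, the work surface at z = 0. Lengths are in m, angles in rad, forces in N, time in s.
With the tool pointing down it reaches from about 0.35 to 0.9 m from the base axis. Payload 8.1 kg.
Tool frame: the origin (TCP) lies midway between the tips of the shut fingers; the grasp point (between the pads) lies 19 mm behind it; z points along the fingers, y is the line along which they close (so a half turn about z gives the same grasp; the last joint's range is limited). The gripper opens to 92 mm and grips with 3 to 60 N. Pads are 19 mm wide; open, the fingers measure 130 mm over their backs; the gripper's body (75 mm by 190 mm) begins 47 mm behind the grasp point.
Start: joints at [-1.384, 0.434, 0.025, 1.573, -0.012, 1.134, -0.075], TCP at [0.179, 0.599, 0.227] pointing down, gripper open.
Joint ranges: [-2.62, 2.62], [-0.44, 2.09], [-1.27, 1.32], [0.08, 2.57], [-1.32, 4.46], [0.12, 2], [-2.74, 2.74]. Speed limits (rad/s): [2.22, 2.22, 3.01, 3.01, 3.14, 3.14, 3.14].

INTERFACE

Orientations are given as a rotation vector (axis times angle).
In Python, from cell import observe, cams, job gives the robot as it stands. The module is installed in compiled form; this text tells all that it offers.
- The arm moves only by the tool step_arm, never from a script. Its argument "steps" is a list of rows, each a list of 6 numbers: the shift along the world's x, y, z in mm, then the turn, a rotation vector about the world's x, y, z in rad. In form: [[dx, dy, dz, rx, ry, rz], ...]. A call has 1 to 20 rows; each row shifts and turns the commanded pose from where the row before left it; what a row does not reach is not made up. A row lasts 1/12 s, in which the tool goes at most 41.7 mm and 7.16 degrees, less where a joint would pass 70% of its speed; a pose out of reach is approached as far as the arm can. A call with a gripper value outside its range is refused whole. "gripper" is the opening, from 0 (shut) to 1 (fully open), set as the call begins (left out, the last holds). The fingers move at their own pace and stop on an object; "force" is the grip in N (left out, the last holds). Time passes only in rows, so rows that do not move let the fingers close. It gives the time, the measured TCP pose, the force, the opening and the grip force at its end, in the units of the state.
- observe(): the state, without advancing time (a new reading comes with each control period).
- cams.get_image(name): name is "scene" or "top"; returns the picture (420x560x3 uint8, red, green, blue); there is no depth.
- cams.get_calibration(name): a dict with "fov_y" (degrees; the focal length in pixels is half the picture's height over the tangent of half this angle, whatever the lens; pixels are square), "cx", "cy" (the principal point, pixels), "dist_coeffs" ([k1, k2, p1, p2, k3] as OpenCV has them; the pictures are not rectified), "world_to_cam" (4x4, takes a point from world to camera coordinates). Camera axes: x right, y up, looking along -z (the intrinsics and any distortion apply to the point x, -y, -z); pixel columns grow to the right and rows downward; lengths in m; the calibration is good to about 2 mm. A picture is of the moment at which its call begins. get_calibration takes no time and is no camera call.
- job.sign_off(): hands the job in; it is judged then, once.
The state is a dict: "clock": time; "joints": joint angles; "dq": joint speeds; "joint_efforts": joint torques, N m; "position": TCP position; "ee_rot": TCP orientation; "force": force on the tool from outside, world axes, zero at the start; "ft_torque": the same for the moment, N m; "width": opening from 0.0 (shut) to 1.0 (fully open); "gripper_force": force on a finger pad.
Only numpy, scipy, OpenCV 4.12 (cv2) and the standard library are available. Lean on these libraries where they do the work, as an engineer would, in place of code of your own. Each camera call takes 0.05 s, during which the arm holds its last target. There are 200 camera calls.

## Working session

There is one attempt and no reset: what is moved stays moved. The work goes in short steps, Python scripts to look and compute and a tool call to move; the robot and the scene stay as the last step left them, time stands still between calls to the robot, and variables do not carry over. Pictures are saved under pics/ and viewed, at most 10 in all, crops included, and the job is handed in when it is done.

Besides the shell and the picture viewer there is one more tool, called after ">>>" as name(argument=value, ...) on one line, values as JSON. step_arm: Moves the arm, as the interface text tells. Its arguments: {"type":"object","properties":{"steps":{"type":"array","items":{"type":"array","items":{"type":"number"}}},"gripper":{"type":"number"},"force":{"type":"number"}},"required":["steps"]}

```bash
mkdir -p pics
cat > h.py <<'E'
import numpy as np, cv2
from cell import observe, cams, job
def cal(n):
    c=cams.get_calibration(n); f=210/np.tan(np.radians(c['fov_y'])/2)
    K=np.array([[f,0,c['cx']],[0,f,c['cy']],[0,0,1.]])
    return K,np.array(c['dist_coeffs'],float),np.array(c['world_to_cam'])
def ray(n,uv):
    K,d,W=cal(n); p=cv2.undistortPoints(np.array([[uv]],float),K,d)[0,0]
    R,t=W[:3,:3],W[:3,3]
    return -R.T@t, R.T@np.array([p[0],-p[1],-1])
def plane(n,uv,z):
    o,v=ray(n,uv); return o+v*(z-o[2])/v[2]
def proj(n,P):
    K,d,W=cal(n); q=(W[:3,:3]@np.array(P,float).reshape(-1,3).T).T+W[:3,3]
    q=q*[1,-1,-1]
    return cv2.projectPoints(q,np.zeros(3),np.zeros(3),K,d)[0][:,0]
def grab(n,name):
    im=cams.get_image(n)[:,:,::-1].copy(); cv2.imwrite(f'pics/{name}.png',im); return im
E
python3 -c "
from h import *
grab('top','t0');grab('scene','s0')
for n in('top','scene'):
  K,d,W=cal(n);print(n,K[0,0],d,-W[:3,:3].T@W[:3,3])
o=observe();print(o['position'],o['ee_rot'],o['clock'],o['joints'])"
```

```text
top 408.1392205095963 [0.02902891 0.         0.         0.         0.        ] [0.50328051 0.08040802 1.13754305]
scene 430.1764583006428 [-0.09927429  0.          0.          0.          0.        ] [ 1.18346031 -0.4000668   0.92084537]
[0.17852475 0.59849796 0.22604257] [-4.53688375e-01 -3.10861226e+00  2.17655765e-03] 0.1 [-1.38362367  0.43514297  0.02499361  1.57397391 -0.01157924  1.13400675
 -0.07509381]
```

View pics/t0.png

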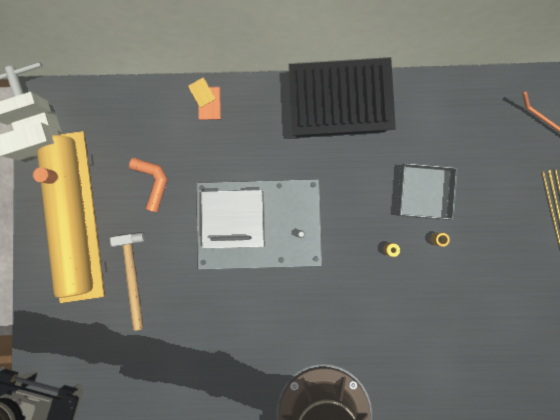

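View pics/s0.png

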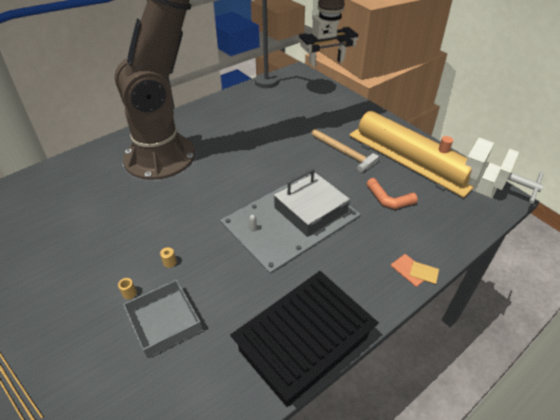

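```bash
python3 -c "
import cv2,numpy as np
t=cv2.imread('pics/t0.png');s=cv2.imread('pics/s0.png')
r=lambda im,x,y,w,h,k:cv2.resize(im[y:y+h,x:x+w],(w*k,h*k),interpolation=cv2.INTER_CUBIC)
a=r(t,375,220,80,45,9)[:,:720]
b=r(s,110,238,80,62,5)
c=r(t,280,215,36,33,5)
d=r(s,235,200,36,40,5)
H=np.zeros((800-85,720,3),np.uint8)
canvas=np.zeros((600,800,3),np.uint8)
a=r(t,375,225,80,32,10)[:280]
canvas[:280,:800]=a
canvas[285:595,:400]=b
canvas[285:450,410:590]=c
canvas[285:485,600:780]=d
cv2.imwrite('pics/z.png',canvas)
"
python3 -c "
from h import *
t=cv2.imread('pics/t0.png');s=cv2.imread('pics/s0.png')
for n,im in(('top',t),('scene',s)):
  h=cv2.cvtColor(im,cv2.COLOR_BGR2HSV)
  m=cv2.inRange(h,(10,110,60),(35,255,255))
  k,l,st,ce=cv2.connectedComponentsWithStats(m)
  for i in range(1,k):
    if 20<st[i,4]<900: print(n,st[i],ce[i])
for p in [(392,249),(441,239)]:print(plane('top',p,.045))
print('pin',plane('top',(299,233),.064),'handle',plane('top',(230,238),.11))
for p in [(197.5,183.5),(319.5,180.5),(322,265.5),(198.5,269)]:print('plate',plane('top',p,.012))
for p in [(403,164),(455,166),(453,219),(394,215)]:print('tin',plane('top',p,.045))
"
```

```text
top [189  78  31  42 883] [206.17327293  99.20951302]
top [523  92  37  40 193] [538.86010363 112.92746114]
top [129 158  38  54 789] [151.4157161  181.12040558]
top [548 171  12  51 101] [553.88118812 194.01980198]
top [555 170   5  22  34] [557.11764706 180.14705882]
top [542 172  18  72 116] [550.5862069  206.26724138]
top [432 233  17  13 154] [440.46753247 238.98051948]
top [384 244  16  13 154] [391.77272727 249.5       ]
top [  2 356   9   8  35] [  5.94285714 359.48571429]
scene [252   0  10  31 155] [257.09032258  11.98709677]
scene [314  39  24   6  69] [326.10144928  41.89855072]
scene [269  51  26  19 231] [278.8008658   59.58008658]
scene [257  57   6  16  69] [259.31884058  64.53623188]
scene [367 179  50  30 454] [389.99779736 196.26872247]
scene [532 203  28  28 371] [547.30997305 215.80862534]
scene [160 248  16  19 227] [167.9339207  256.85462555]
scene [392 255  47  31 746] [415.92493298 270.43967828]
scene [118 278  18  21 261] [126.82375479 287.85057471]
scene [  0 353  43  65 157] [ 21.68152866 387.02547771]
scene [  0 365  35  55 164] [ 15.8597561  392.40853659]
scene [  0 380  24  40  95] [ 11.34736842 400.21052632]
[ 0.44027411 -0.19117304  0.045     ]
[ 0.46387468 -0.32096952  0.045     ]
pin [0.48869513 0.05497014 0.064     ] handle [0.48092455 0.22981069 0.11      ]
plate [0.63163721 0.33131481 0.012     ]
plate [ 0.63158857 -0.00658729  0.012     ]
plate [ 0.39762875 -0.00697168  0.012     ]
plate [0.3960233  0.33197825 0.012     ]
tin [ 0.66635556 -0.22828223  0.045     ]
tin [ 0.65717344 -0.36546683  0.045     ]
tin [ 0.5160865  -0.35456112  0.045     ]
tin [ 0.53042714 -0.19968591  0.045     ]
```

View pics/z.png

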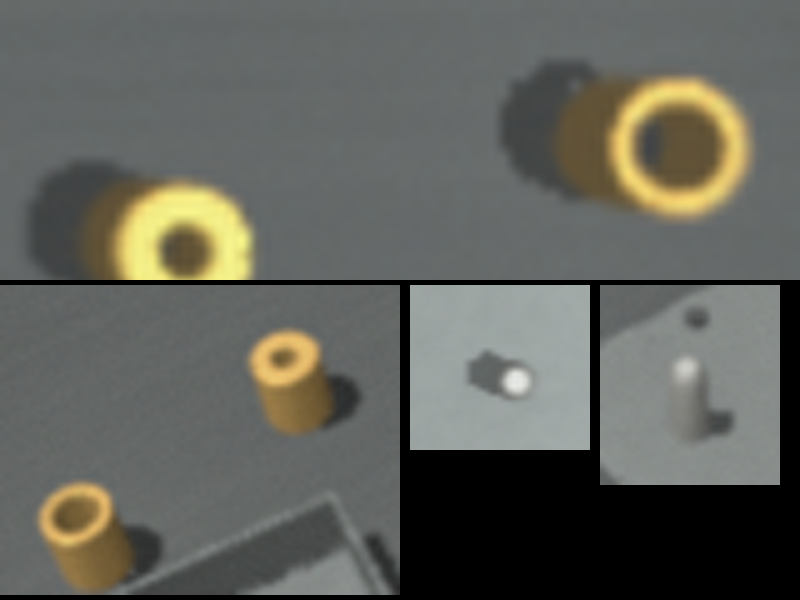

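```bash
python3 -c "
from h import *
for nm,t,s,z in[('A',(442.55,239.25),(125,283.6),.045),('B',(393.05,249.55),(166.8,252.2),.045),('pin',(300.8,233.6),(252.2,215.6),.064)]:
  print(nm,plane('top',t,z),plane('scene',s,z))
im=cv2.imread('pics/t0.png').astype(int)
x,y=293,226; print(im[y:y+14,x:x+16].mean(2).astype(int))
im=cv2.imread('pics/s0.png').astype(int)
x,y=244,210; print(im[y:y+12,x:x+16].mean(2).astype(int))
t=cv2.imread('pics/t0.png');s=cv2.imread('pics/s0.png')
c=np.zeros((600,800,3),np.uint8)
c[:300,:480]=cv2.resize(t[180:255,190:310],None,fx=4,fy=4)
c[:,480:][:300,:320]=cv2.resize(s[165:240,265:345],None,fx=4,fy=4)
c[300:,:400]=cv2.resize(t[155:230,380:480],None,fx=4,fy=4)
cv2.imwrite('pics/z2.png',c)
"
```

```text
A [ 0.46312468 -0.32499796  0.045     ] [ 0.46570536 -0.32403877  0.045     ]
B [ 0.43875883 -0.19388953  0.045     ] [ 0.44024651 -0.19242777  0.045     ]
pin [0.48701127 0.05028796 0.064     ] [0.48601035 0.05308205 0.064     ]
[[161 161 161 162 161 161 160 161 161 161 162 163 164 163 164 164]
 [161 159 157 159 162 162 163 162 163 162 162 164 165 164 163 163]
 [156 136 118 137 155 160 163 163 163 162 162 164 164 164 163 164]
 [134 108 100 106 115 137 155 157 157 160 162 163 164 164 164 165]
 [105 100  99  99 100 104 109 114 125 139 154 162 163 163 164 163]
 [ 99  99  99  98  97 100 115 133 142 142 143 153 161 162 162 162]
 [ 99  99  99  97  98 114 159 202 213 194 164 146 154 161 161 162]
 [ 99  99  98  97 103 137 194 223 225 219 189 152 153 161 163 164]
 [102  99  98  97 107 150 205 225 226 224 199 156 155 162 164 165]
 [131 108 102  97 102 129 190 221 224 215 182 156 158 164 164 166]
 [154 150 131 109 107 116 148 175 187 178 155 153 160 163 164 163]
 [158 157 156 153 152 135 122 132 140 143 145 154 159 161 162 161]
 [159 158 159 160 159 157 155 150 151 155 157 157 159 160 161 161]
[... 173 characters left out ...]
 138 137 139 137 135 139 138]
 [134 135 135 135 136 135 138 136 137 137 138 138 137 138 136 137]
 [133 135 136 136 136 137 136 139 139 138 137 137 137 135 136 136]
 [135 136 135 136 136 137 143 155 160 152 142 136 138 137 135 138]
 [135 135 136 134 135 144 164 185 190 177 153 133 136 137 136 135]
 [137 137 137 135 136 150 179 196 199 189 156 129 132 136 137 135]
 [134 136 135 134 136 150 173 191 191 176 144 120 123 136 137 138]
 [138 135 134 136 137 145 165 175 173 157 132 112 119 132 137 137]
 [135 137 136 135 136 142 154 159 153 140 122 108 115 134 138 135]
 [137 137 137 138 136 135 140 142 138 129 111 102 112 129 134 135]
 [138 137 139 137 133 133 135 136 131 122 108  99 110 131 135 133]]
```

View pics/z2.png

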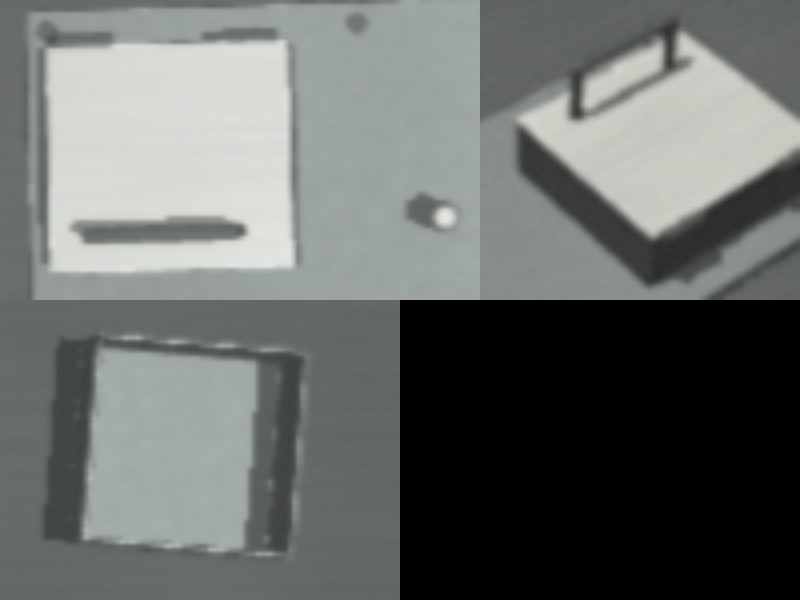

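The right-hand sleeve (top image px 442.5, 239) has the wide bore, so it is A. The left one (393, 249.5) is B. The pin tip is at (301, 233.7) and the tin is centred near (428, 191). I'll start with B.

>>> step_arm(steps=[[40, 0, 0, 0, 0, -0.119], [40, 0, 0, 0, 0, -0.119], [40, 0, 0, 0, 0, -0.119], [40, 0, 0, 0, 0, -0.119], [6, -40, 0, 0, 0, -0.119], [6, -40, 0, 0, 0, -0.119], [6, -40, 0, 0, 0, -0.119], [6, -40, 0, 0, 0, -0.119], [6, -40, 0, 0, 0, -0.119], [6, -40, 0, 0, 0, -0.119], [6, -40, 0, 0, 0, -0.119], [6, -40, 0, 0, 0, -0.119], [6, -40, 0, 0, 0, -0.119], [6, -40, 0, 0, 0, -0.119], [6, -40, 0, 0, 0, -0.119], [6, -40, 0, 0, 0, -0.119], [6, -40, 0, 0, 0, -0.119], [6, -40, 0, 0, 0, -0.119], [6, -40, 0, 0, 0, -0.119], [6, -40, 0, 0, 0, -0.119]], gripper=1)

```text
clock: 1.77
position: [0.4343, -0.0429, 0.2269]
ee_rot: [-3.056, -0.726, -0.001]
force: [1.0, 0.6, -0.7]
width: 1.001
gripper_force: 0.0
```

```bash
cat >> h.py <<'E'
from scipy.spatial.transform import Rotation as Ro
def st():
    o=observe(); R=Ro.from_rotvec(o['ee_rot']).as_matrix()
    print('t',round(o['clock'],2),'p',np.round(o['position'],4),'yaw',np.round(np.degrees(np.arctan2(R[1,1],R[0,1])),2),'z',np.round(R[:,2],4),'F',np.round(o['force'],2),'M',np.round(o['ft_torque'],2),'w',round(o['width'],3),'g',round(o['gripper_force'],1),'q',np.round(o['joints'],2))
    return o
E
python3 -c "
from h import *
st()
print(np.mean([plane('top',p,.045) for p in [(404,164),(456.5,168),(452,218.5),(400,214.7)]],0))"
```

```text
t 1.77 p [ 0.4343 -0.0429  0.2269] yaw -63.28 z [ 4.e-04  7.e-04 -1.e+00] F [ 0.96  0.65 -0.7 ] M [-0.01  0.08 -0.02] w 1.001 g 0.0 q [-0.74  0.13  0.81  2.05 -0.11  1.   -0.97]
[ 0.59157785 -0.29193066  0.045     ]
```

>>> step_arm(steps=[[1, -25, -16, 0, 0, -0.0933], [1, -25, -16, 0, 0, -0.0933], [1, -25, -16, 0, 0, -0.0933], [1, -25, -16, 0, 0, -0.0933], [1, -25, -16, 0, 0, -0.0933], [0, -25, -16, 0, 0, 0], [0, 0, -30, 0, 0, 0], [0, 0, -30, 0, 0, 0], [0, 0, -25, 0, 0, 0], [0, 0, -20, 0, 0, 0], [0, 0, -9, 0, 0, 0], [0, 0, 0, 0, 0, 0], [0, 0, 0, 0, 0, 0]])

```text
clock: 2.85
position: [0.4396, -0.1913, 0.017]
ee_rot: [3.142, 0.008, -0.001]
force: [-0.5, 0.7, 1.0]
width: 0.995
gripper_force: 0.0
```

>>> step_arm(steps=[[0, 0, 0, 0, 0, 0], [0, 0, 0, 0, 0, 0], [0, 0, 0, 0, 0, 0], [0, 0, 0, 0, 0, 0], [0, 0, 0, 0, 0, 0], [0, 0, 0, 0, 0, 0], [0, 0, 0, 0, 0, 0], [0, 0, 0, 0, 0, 0]], gripper=0, force=20)

```text
clock: 3.52
position: [0.4396, -0.191, 0.0168]
ee_rot: [3.142, 0.008, 0.0]
force: [0.1, 0.1, -0.8]
width: 0.467
gripper_force: 0.0
```

```bash
python3 -c "
from h import *
st()"
```

```text
t 3.52 p [ 0.4396 -0.191   0.0168] yaw -89.7 z [ 0. -0. -1.] F [ 0.12  0.08 -0.75] M [-0.04  0.14  0.06] w 0.467 g 0.0 q [-0.17  0.58  0.64  2.17 -0.64  0.59 -0.62]
```

>>> step_arm(steps=[[0, 0, 0, 0, 0, 0], [0, 0, 0, 0, 0, 0], [0, 0, 0, 0, 0, 0], [0, 0, 0, 0, 0, 0], [0, 0, 0, 0, 0, 0], [0, 0, 10, 0, 0, 0], [0, 0, 20, 0, 0, 0], [0, 0, 25, 0, 0, 0], [0, 0, 25, 0, 0, 0]])

```text
clock: 4.27
position: [0.4383, -0.1906, 0.0976]
ee_rot: [-3.141, -0.008, 0.004]
force: [0.5, 0.2, -2.6]
width: 0.39
gripper_force: 20.0
```

>>> step_arm(steps=[[19, -12, 0, 0, 0, 0], [19, -13, 0, 0, 0, 0], [19, -12, 0, 0, 0, 0], [19, -13, 0, 0, 0, 0], [19, -12, 0, 0, 0, 0], [19, -13, 0, 0, 0, 0], [19, -12, 0, 0, 0, 0], [19, -13, 0, 0, 0, 0], [0, 0, 0, 0, 0, 0], [0, 0, -20, 0, 0, 0], [0, 0, -20, 0, 0, 0], [0, 0, -20, 0, 0, 0], [0, 0, -11, 0, 0, 0], [0, 0, -3, 0, 0, 0], [0, 0, 0, 0, 0, 0]])

```text
clock: 5.52
position: [0.5909, -0.2905, 0.0223]
ee_rot: [-3.141, -0.008, 0.003]
force: [-0.8, 0.0, -2.9]
width: 0.383
gripper_force: 20.0
```

>>> step_arm(steps=[[0, 0, 0, 0, 0, 0], [0, 0, 0, 0, 0, 0], [0, 0, 0, 0, 0, 0], [0, 0, 0, 0, 0, 0], [0, 0, 10, 0, 0, 0], [0, 0, 20, 0, 0, 0], [0, 0, 25, 0, 0, 0], [0, 0, 25, 0, 0, 0], [-25, -7, 0, 0, 0, 0], [-26, -7, 0, 0, 0, 0], [-25, -7, 0, 0, 0, 0], [-26, -6, 0, 0, 0, 0], [-25, -6, 0, 0, 0, 0], [0, 0, 0, 0, 0, 0]], gripper=0.75)

```text
clock: 6.68
position: [0.4592, -0.3263, 0.1041]
ee_rot: [3.141, -0.002, -0.002]
force: [-0.8, 0.0, 0.2]
width: 0.749
gripper_force: 0.0
```

```bash
python3 -c "
from h import *
st(); a=grab('top','t1'); b=grab('scene','s1')
c=np.zeros((560,800,3),np.uint8)
c[:280,:320]=cv2.resize(a[155:225,390:470],None,fx=4,fy=4)
c[:560,330:330+440]=cv2.resize(b[220:360,100:210],None,fx=4,fy=4)
cv2.imwrite('pics/z3.png',c)"
```

```text
t 6.68 p [ 0.4592 -0.3263  0.1041] yaw -90.06 z [-1.2e-03 -2.0e-04 -1.0e+00] F [-0.82  0.02  0.25] M [-0.12  0.2  -0.03] w 0.749 g 0.0 q [-0.01  0.56  0.77  1.91 -0.5   0.87 -0.55]
```

View pics/z3.png

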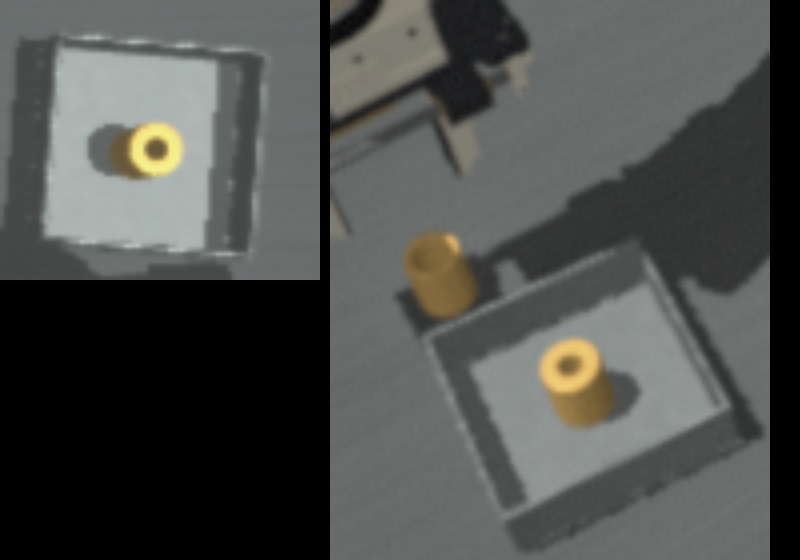

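B stands in the middle of the tin. A (scene crop ~ (435,255)) hasn't moved. I'll grasp A with two squeezes at right angles to centre it.

>>> step_arm(steps=[[5, 2, 0, 0, 0, 0], [0, 0, -25, 0, 0, 0], [0, 0, -25, 0, 0, 0], [0, 0, -20, 0, 0, 0], [0, 0, -12, 0, 0, 0], [0, 0, -6, 0, 0, 0], [0, 0, 0, 0, 0, 0]])

```text
clock: 7.37
position: [0.47, -0.3215, 0.0138]
ee_rot: [-3.141, -0.01, 0.002]
force: [0.2, 0.7, -0.2]
width: 0.75
gripper_force: 0.0
```

>>> step_arm(steps=[[0, 0, 0, 0, 0, 0], [0, 0, 0, 0, 0, 0], [0, 0, 0, 0, 0, 0], [0, 0, 0, 0, 0, 0], [0, 0, 0, 0, 0, 0], [0, 0, 0, 0, 0, 0], [0, 0, 0, 0, 0, 0], [0, 0, 0, 0, 0, 0], [0, 0, 0, 0, 0, 0], [0, 0, 0, 0, 0, 0], [0, 0, 0, 0, 0, 0], [0, 0, 0, 0, 0, 0]], gripper=0, force=8)

```text
clock: 8.37
position: [0.47, -0.3225, 0.0153]
ee_rot: [3.141, 0.008, 0.001]
force: [-0.2, -0.7, 6.5]
width: 0.401
gripper_force: 8.0
```

>>> step_arm(steps=[[0, 0, 0, 0, 0, 0], [0, 0, 0, 0, 0, 0], [0, 0, 0, 0, 0, 0], [0, 0, 0, 0, 0, 0]], gripper=0.5)

```text
clock: 8.7
position: [0.4695, -0.3218, 0.0145]
ee_rot: [-3.141, -0.008, 0.001]
force: [0.7, 0.2, 0.5]
width: 0.497
gripper_force: 0.0
```

```bash
python3 -c "
from h import *
st()"
```

```text
t 8.7 p [ 0.4695 -0.3218  0.0145] yaw -89.69 z [-4.e-04  3.e-04 -1.e+00] F [0.65 0.22 0.47] M [-0.05  0.17  0.  ] w 0.497 g 0.0 q [ 0.07  0.69  0.65  1.95 -0.63  0.71 -0.47]
```

>>> step_arm(steps=[[-5, 0, 2, 0, 0, 0], [0, 0, 0, 0, 0, 0.12], [0, 0, 0, 0, 0, 0.12], [0, 0, 0, 0, 0, 0.12], [0, 0, 0, 0, 0, 0.12], [0, 0, 0, 0, 0, 0.12], [0, 0, 0, 0, 0, 0.12], [0, 0, 0, 0, 0, 0.12], [0, 0, 0, 0, 0, 0.12], [0, 0, 0, 0, 0, 0.12], [0, 0, 0, 0, 0, 0.12], [0, 0, 0, 0, 0, 0.12], [0, 0, 0, 0, 0, 0.12], [0, 0, 0, 0, 0, 0.125], [0, 0, 0, 0, 0, 0]])

```text
clock: 9.95
position: [0.4639, -0.3224, 0.0169]
ee_rot: [-2.216, -2.227, 0.0]
force: [-0.2, 0.4, -0.4]
width: 0.497
gripper_force: 0.0
```

>>> step_arm(steps=[[0, 0, 0, 0, 0, 0], [0, 0, 0, 0, 0, 0], [0, 0, 0, 0, 0, 0], [0, 0, 0, 0, 0, 0], [0, 0, 0, 0, 0, 0], [0, 0, 0, 0, 0, 0], [0, 0, 0, 0, 0, 0]], gripper=0, force=15)

```text
clock: 10.53
position: [0.4645, -0.3222, 0.0168]
ee_rot: [2.223, 2.22, -0.0]
force: [-1.0, -1.0, 2.4]
width: 0.397
gripper_force: 15.0
```

```bash
python3 -c "
from h import *
for i in range(4):
  st(); cams.get_image('top')"
```

```text
t 10.53 p [ 0.4645 -0.3222  0.0168] yaw -0.06 z [-2.e-04 -2.e-04 -1.e+00] F [-1.01 -1.03  2.45] M [-0.25  0.33 -0.05] w 0.397 g 15.0 q [ 0.36  0.6   0.22  1.94 -0.21  0.63  0.71]
t 10.58 p [ 0.4645 -0.3221  0.0168] yaw -0.06 z [-1.e-04 -1.e-04 -1.e+00] F [-0.54 -0.8   2.27] M [-0.25  0.39 -0.  ] w 0.398 g 15.0 q [ 0.36  0.6   0.22  1.94 -0.21  0.63  0.71]
t 10.63 p [ 0.4645 -0.3221  0.0168] yaw -0.05 z [-1.e-04 -1.e-04 -1.e+00] F [-1.84 -0.32  2.79] M [-0.2   0.36 -0.08] w 0.401 g 15.0 q [ 0.36  0.6   0.22  1.94 -0.21  0.63  0.71]
t 10.68 p [ 0.4645 -0.3221  0.0167] yaw -0.05 z [-2.e-04 -0.e+00 -1.e+00] F [-1.96  0.94  2.34] M [-0.23  0.44  0.03] w 0.397 g 15.0 q [ 0.36  0.6   0.22  1.94 -0.21  0.63  0.71]
```

>>> step_arm(steps=[[0, 0, 10, 0, 0, 0], [0, 0, 25, 0, 0, 0], [0, 0, 35, 0, 0, 0], [0, 0, 35, 0, 0, 0], [0, 10, 8, 0, 0, 0], [2, 33, 0, 0, 0, 0], [2, 33, 0, 0, 0, 0], [2, 33, 0, 0, 0, 0], [2, 33, 0, 0, 0, 0], [2, 33, 0, 0, 0, 0], [2, 33, 0, 0, 0, 0], [2, 33, 0, 0, 0, 0], [2, 33, 0, 0, 0, 0], [2, 33, 0, 0, 0, 0], [2, 33, 0, 0, 0, 0], [2, 20, -20, 0, 0, 0], [0, 14, -20, 0, 0, 0], [0, 0, 0, 0, 0, 0], [0, 0, 0, 0, 0, 0]])

```text
clock: 12.32
position: [0.4854, 0.0528, 0.089]
ee_rot: [-2.218, -2.222, 0.003]
force: [0.0, -0.7, -2.7]
width: 0.4
gripper_force: 15.0
```

```bash
python3 -c "
from h import *
o=st(); b=grab('scene','s2'); a=grab('top','t2')
h=cv2.cvtColor(b,cv2.COLOR_BGR2HSV)
c=np.zeros((600,800,3),np.uint8)
c[:480,:480]=cv2.resize(b[160:240,215:295],None,fx=6,fy=6,interpolation=cv2.INTER_CUBIC)
c[:300,490:790]=cv2.resize(a[210:260,275:325],None,fx=6,fy=6)
cv2.imwrite('pics/z4.png',c)
p=o['position']; print(proj('scene',[p-[0,0,.0168],p+[0,0,.0282]]),proj('scene',[[.4865,.0525,.064],[.4865,.0525,.012]]))"
```

```text
t 12.32 p [0.4854 0.0528 0.089 ] yaw 0.1 z [-2.6e-03 -5.0e-04 -1.0e+00] F [ 0.01 -0.72 -2.68] M [-0.08 -0.03  0.01] w 0.4 g 15.0 q [-0.35  0.39  0.17  2.07 -0.1   0.69 -0.11]
[[251.84242185 213.44648026]
 [251.08035953 201.73175226]] [[252.13237105 215.79325965]
 [252.95614216 228.43718289]]
```

View pics/z4.png

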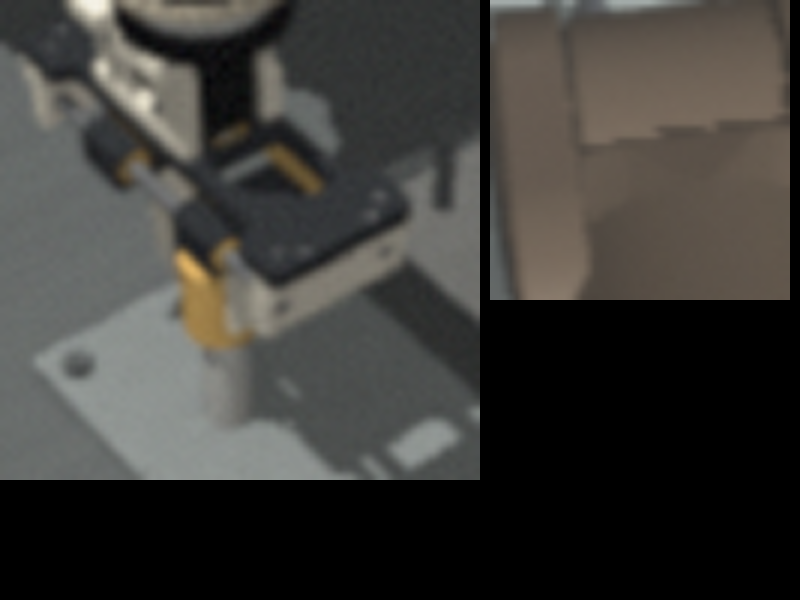

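>>> step_arm(steps=[[1, 0, -4, 0, 0, 0], [0, 0, -4, 0, 0, 0], [0, 0, -3, 0, 0, 0], [0, 0, -3, 0, 0, 0], [0, 0, -2, 0, 0, 0], [0, 0, 0, 0, 0, 0]])

```text
clock: 12.92
position: [0.4873, 0.0517, 0.0733]
ee_rot: [-2.222, -2.22, 0.001]
force: [-0.1, 0.2, -1.6]
width: 0.398
gripper_force: 15.0
```

```bash
python3 -c "
from h import *
for i in range(3):
  st(); cams.get_image('top')"
```

```text
t 12.92 p [0.4873 0.0517 0.0733] yaw -0.05 z [-7.e-04 -2.e-04 -1.e+00] F [-0.15  0.22 -1.61] M [-0.07  0.03 -0.01] w 0.398 g 15.0 q [-0.34  0.42  0.17  2.08 -0.11  0.66 -0.1 ]
t 12.97 p [0.4874 0.0518 0.0735] yaw -0.05 z [-5.e-04 -1.e-04 -1.e+00] F [ 0.48  0.   -2.49] M [-0.12  0.08 -0.03] w 0.399 g 15.0 q [-0.34  0.42  0.17  2.08 -0.11  0.66 -0.1 ]
t 13.02 p [0.4876 0.0519 0.0737] yaw -0.04 z [-2.e-04 -1.e-04 -1.e+00] F [-0.09 -1.82 -2.07] M [-0.08  0.09  0.04] w 0.399 g 15.0 q [-0.34  0.42  0.17  2.08 -0.11  0.66 -0.1 ]
```

>>> step_arm(steps=[[0, 0, -2, 0, 0, 0], [0, 0, -2, 0, 0, 0], [0, 0, -2, 0, 0, 0], [0, 0, -1, 0, 0, 0], [0, 0, 0, 0, 0, 0]])

```text
clock: 13.48
position: [0.4874, 0.0519, 0.0664]
ee_rot: [-2.222, -2.221, 0.001]
force: [0.2, 0.6, -2.0]
width: 0.403
gripper_force: 15.0
```

```bash
python3 -c "
from h import *
for i in range(3):
  st(); cams.get_image('top')"
```

```text
t 13.48 p [0.4874 0.0519 0.0664] yaw -0.04 z [-5.e-04 -1.e-04 -1.e+00] F [ 0.24  0.61 -1.96] M [-0.12  0.06 -0.03] w 0.403 g 15.0 q [-0.34  0.43  0.16  2.08 -0.11  0.64 -0.1 ]
t 13.53 p [0.4875 0.0519 0.0666] yaw -0.03 z [-3.e-04 -1.e-04 -1.e+00] F [-0.38 -0.21 -2.65] M [-0.12  0.07 -0.03] w 0.395 g 15.0 q [-0.34  0.43  0.17  2.08 -0.11  0.64 -0.1 ]
t 13.58 p [0.4876 0.0519 0.0667] yaw -0.04 z [-2.e-04 -1.e-04 -1.e+00] F [-0.44  0.95 -1.05] M [-0.08  0.1  -0.01] w 0.397 g 15.0 q [-0.34  0.43  0.17  2.08 -0.11  0.64 -0.1 ]
```

>>> step_arm(steps=[[0, 0, -4, 0, 0, 0], [0, 0, -5, 0, 0, 0], [0, 0, -5, 0, 0, 0], [0, 0, -5, 0, 0, 0], [0, 0, -5, 0, 0, 0], [0, 0, -5, 0, 0, 0], [0, 0, -4, 0, 0, 0], [0, 0, -3, 0, 0, 0], [0, 0, 0, 0, 0, 0]])

```text
clock: 14.38
position: [0.4873, 0.0519, 0.0301]
ee_rot: [-2.222, -2.22, 0.001]
force: [-0.4, 0.3, -2.1]
width: 0.396
gripper_force: 15.0
```

```bash
python3 -c "
from h import *
for i in range(3):
  st(); cams.get_image('top')"
```

```text
t 14.38 p [0.4873 0.0519 0.0301] yaw -0.03 z [-9.e-04 -3.e-04 -1.e+00] F [-0.43  0.27 -2.06] M [-0.07  0.04 -0.02] w 0.396 g 15.0 q [-0.33  0.49  0.15  2.11 -0.13  0.55 -0.08]
t 14.43 p [0.4874 0.0519 0.0304] yaw -0.03 z [-6.e-04 -2.e-04 -1.e+00] F [ 0.17  0.34 -2.72] M [-0.09  0.01 -0.02] w 0.399 g 15.0 q [-0.33  0.49  0.15  2.11 -0.13  0.55 -0.08]
t 14.48 p [0.4876 0.0519 0.0307] yaw -0.04 z [-1.e-04 -1.e-04 -1.e+00] F [-0.41  0.04 -2.51] M [-0.06  0.03  0.01] w 0.398 g 15.0 q [-0.33  0.49  0.15  2.11 -0.13  0.55 -0.08]
```

>>> step_arm(steps=[[0, 0, -2, 0, 0, 0], [0, 0, 0, 0, 0, 0]])

```text
clock: 14.7
position: [0.4879, 0.052, 0.0288]
ee_rot: [2.222, 2.22, 0.001]
force: [-0.2, -0.6, -1.9]
width: 0.398
gripper_force: 15.0
```

>>> step_arm(steps=[[0, 0, 0, 0, 0, 0], [0, 0, 0, 0, 0, 0], [0, 0, 0, 0, 0, 0], [0, 0, 0, 0, 0, 0], [0, 0, 0, 0, 0, 0], [0, 0, 10, 0, 0, 0], [0, 0, 20, 0, 0, 0], [0, 0, 30, 0, 0, 0], [0, 0, 40, 0, 0, 0], [0, 0, 40, 0, 0, 0], [-30, 0, 20, 0, 0, 0], [-35, 0, 0, 0, 0, 0], [-35, 0, 0, 0, 0, 0], [0, 0, 0, 0, 0, 0]], gripper=0.6)

```text
clock: 15.87
position: [0.3809, 0.0511, 0.1888]
ee_rot: [-2.219, -2.219, 0.005]
force: [-1.5, -0.4, 0.2]
width: 0.596
gripper_force: 0.0
```

```bash
python3 -c "
from h import *
o=st(); b=grab('scene','s3'); a=grab('top','t3')
c=np.zeros((600,800,3),np.uint8)
c[:360,:480]=cv2.resize(b[180:240,215:295],None,fx=6,fy=6,interpolation=cv2.INTER_CUBIC)
c[:300,490:790]=cv2.resize(a[210:260,275:325],None,fx=6,fy=6)
cv2.imwrite('pics/z5.png',c)
# jig features: guard corners at z .065 (from t0 crop /4 + (190,180)) 
for q in [(45,43),(288,41),(295,268),(48,271)]:
  print('guard',plane('top',(q[0]/4+190-.4,q[1]/4+180-.4),.065))
for q in [(83,236),(244,231)]: print('handle',plane('top',(q[0]/4+190-.4,q[1]/4+180-.4),.11))
print('hs',[plane('scene',(q[0]/4+145-.4,q[1]/4+165-.4),.11) for q in [(575,75),(676,23)]])
"
```

```text
t 15.87 p [0.3809 0.0511 0.1888] yaw 0.0 z [-0.0042  0.     -1.    ] F [-1.54 -0.43  0.2 ] M [-0.17  0.11  0.  ] w 0.596 g 0.0 q [-0.44  0.08  0.18  2.17 -0.02  0.89 -0.25]
guard [0.60724834 0.31095227 0.065     ]
guard [0.60464673 0.15068279 0.065     ]
guard [0.45535474 0.14929609 0.065     ]
guard [0.45729767 0.31124086 0.065     ]
handle [0.48061897 0.27924594 0.11      ]
handle [0.48130694 0.17797013 0.11      ]
hs [array([0.48347115, 0.18320843, 0.11      ]), array([0.48471302, 0.27731459, 0.11      ])]
```

View pics/z5.png

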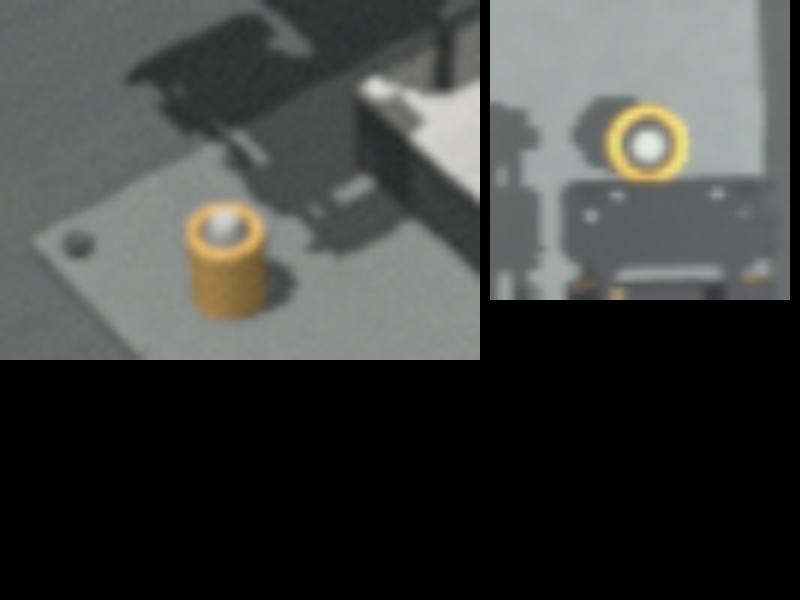

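A is seated over the pin (scene crop ~ (227,262), pin visible in the bore) and the guard is still shut. Next is the handle, at about (0.482, 0.230, 0.110).

>>> step_arm(steps=[[17, 30, 0, 0, 0, 0], [17, 30, 0, 0, 0, 0], [17, 30, 0, 0, 0, 0], [17, 30, 0, 0, 0, 0], [17, 30, 0, 0, 0, 0], [15, 29, 0, 0, 0, 0], [0, 0, 0, 0, 0, 0], [0, 0, -25, 0, 0, 0], [0, 0, -25, 0, 0, 0], [0, 0, -20, 0, 0, 0], [0, 0, -15, 0, 0, 0], [0, 0, -9, 0, 0, 0], [0, 0, 0, 0, 0, 0], [0, 0, 0, 0, 0, 0]])

```text
clock: 17.13
position: [0.4881, 0.2309, 0.0949]
ee_rot: [2.222, 2.22, -0.0]
force: [0.4, -0.1, 0.1]
width: 0.601
gripper_force: 0.0
```

```bash
python3 -c "
from h import *
o=st()"
```

```text
t 17.13 p [0.4881 0.2309 0.0949] yaw -0.05 z [-1.e-04 -2.e-04 -1.e+00] F [ 0.39 -0.1   0.11] M [-0.1   0.07  0.02] w 0.601 g 0.0 q [-0.61  0.45  0.09  1.94 -0.06  0.76 -0.49]
```

>>> step_arm(steps=[[-6, 0, -3, 0, 0, 0], [0, 0, 0, 0, 0, 0], [0, 0, 0, 0, 0, 0], [0, 0, 0, 0, 0, 0], [0, 0, 0, 0, 0, 0], [0, 0, 0, 0, 0, 0], [0, 0, 0, 0, 0, 0], [0, 0, 0, 0, 0, 0], [0, 0, 0, 0, 0, 0], [0, 0, 0, 0, 0, 0], [0, 0, 0, 0, 0, 0], [0, 0, 0, 0, 0, 0], [0, 0, 0, 0, 0, 0], [0, 0, 0, 0, 0, 0]], gripper=0, force=20)

```text
clock: 18.3
position: [0.4812, 0.231, 0.0918]
ee_rot: [-2.222, -2.221, 0.001]
force: [-4.2, -0.3, 6.0]
width: 0.101
gripper_force: 20.0
```

```bash
python3 -c "
from h import *
o=st()
r=.1339
p=[(-r*np.cos(a),r*np.sin(a)) for a in np.radians(20.95+np.arange(0,61,4))]
print(np.round(np.diff(np.array(p)*1000,axis=0),1).tolist())"
```

```text
t 18.3 p [0.4812 0.231  0.0918] yaw -0.02 z [-6.e-04 -1.e-04 -1.e+00] F [-4.18 -0.31  5.99] M [-0.2   0.94 -0.04] w 0.101 g 20.0 q [-0.62  0.44  0.09  1.95 -0.06  0.75 -0.49]
[[3.6, 8.6], [4.2, 8.3], [4.8, 8.0], [5.4, 7.7], [5.9, 7.3], [6.4, 6.8], [6.8, 6.4], [7.3, 5.9], [7.7, 5.4], [8.0, 4.8], [8.3, 4.3], [8.6, 3.7], [8.8, 3.1], [9.0, 2.4], [9.2, 1.8]]
```

>>> step_arm(steps=[[3.6, 0, 8.6, 0, 0, 0], [4.2, 0, 8.3, 0, 0, 0], [4.8, 0, 8, 0, 0, 0], [5.4, 0, 7.7, 0, 0, 0], [0, 0, 0, 0, 0, 0], [0, 0, 0, 0, 0, 0]])

```text
clock: 18.8
position: [0.4992, 0.2311, 0.1254]
ee_rot: [-2.221, -2.22, 0.001]
force: [-7.1, 1.1, 1.6]
width: 0.104
gripper_force: 20.0
```

```bash
python3 -c "
from h import *
o=st()"
```

```text
t 18.8 p [0.4992 0.2311 0.1254] yaw -0.03 z [-1.3e-03  2.0e-04 -1.0e+00] F [-7.15  1.11  1.65] M [0.01 1.74 0.01] w 0.104 g 20.0 q [-0.6   0.42  0.1   1.88 -0.06  0.84 -0.48]
```

>>> step_arm(steps=[[5.9, 0, 7.3, 0, 0, 0], [6.4, 0, 6.8, 0, 0, 0], [6.8, 0, 6.4, 0, 0, 0], [7.3, 0, 5.9, 0, 0, 0], [7.7, 0, 5.4, 0, 0, 0], [8, 0, 4.8, 0, 0, 0], [0, 0, 0, 0, 0, 0]])

```text
clock: 19.38
position: [0.5434, 0.2313, 0.1637]
ee_rot: [2.222, 2.22, 0.004]
force: [-8.6, 0.1, 12.4]
width: 0.101
gripper_force: 20.0
```

>>> step_arm(steps=[[8.3, 0, 4.3, 0, 0, 0], [8.6, 0, 3.7, 0, 0, 0], [8.8, 0, 3.1, 0, 0, 0], [9, 0, 2.4, 0, 0, 0], [9.2, 0, 1.8, 0, 0, 0], [0, 0, 0, 0, 0, 0], [0, 0, 0, 0, 0, 0]])

```text
clock: 19.97
position: [0.5873, 0.2312, 0.1772]
ee_rot: [2.222, 2.219, 0.004]
force: [-3.5, 1.3, 8.9]
width: 0.098
gripper_force: 20.0
```

```bash
python3 -c "
from h import *
o=st(); b=grab('scene','s4'); a=grab('top','t4')
c=np.zeros((600,800,3),np.uint8)
c[:600,:560]=cv2.resize(b[90:240,220:360],None,fx=4,fy=4,interpolation=cv2.INTER_CUBIC)
c[:300,565:800]=cv2.resize(a[150:300,190:308],None,fx=2,fy=2)[:, :235]
for dd in (50,60,70):
  t=np.radians(dd)
  P=[[.606-.15*np.cos(t),y,.062+.15*np.sin(t)] for y in(.151,.311)]
  print(dd,((proj('scene',P)-[220,90])*4).round(0).tolist())
cv2.imwrite('pics/z6.png',c)"
```

```text
t 19.97 p [0.5873 0.2312 0.1772] yaw -0.06 z [ 2.5e-03  9.0e-04 -1.0e+00] F [-3.5   1.27  8.92] M [0.12 0.68 0.08] w 0.098 g 20.0 q [-0.54  0.48  0.12  1.63 -0.06  1.03 -0.4 ]
50 [[262.0, 339.0], [439.0, 247.0]]
60 [[283.0, 338.0], [462.0, 245.0]]
70 [[307.0, 344.0], [487.0, 249.0]]
```

View pics/z6.png

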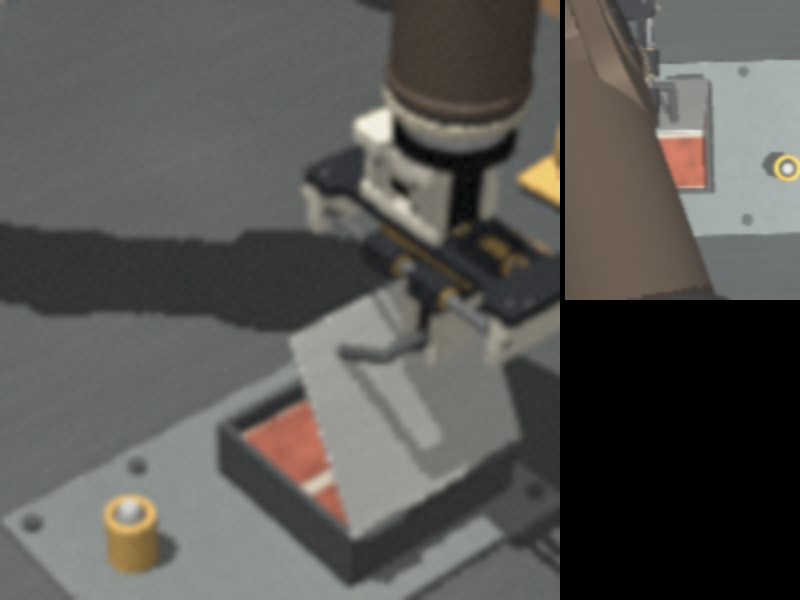

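>>> step_arm(steps=[[-2, 0, 0, 0, 0, 0], [0, 0, 0, 0, 0, 0], [0, 0, 0, 0, 0, 0], [0, 0, 0, 0, 0, 0], [0, 0, 0, 0, 0, 0]])

```text
clock: 20.48
position: [0.5844, 0.2312, 0.1768]
ee_rot: [2.222, 2.22, 0.002]
force: [-2.2, 1.4, 6.7]
width: 0.102
gripper_force: 20.0
```

```bash
python3 -c "
from h import *
st(); print(job.sign_off())"
```

```text
t 20.48 p [0.5844 0.2312 0.1768] yaw -0.03 z [ 1.4e-03  6.0e-04 -1.0e+00] F [-2.16  1.41  6.71] M [0.2  0.55 0.07] w 0.102 g 20.0 q [-0.54  0.48  0.12  1.63 -0.06  1.03 -0.4 ]
the job is handed in; nothing more can be done
None
```

Job handed in at about 20.5 s: the wide-bored sleeve is down on the pin, the narrow one is in the tin, and the fingers hold the guard open at about 60° (my estimate from the arm pose and camera); sign-off gave no verdict.

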